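# Shut and lock the sliding lid of a tube cooler

### The arm

A 6-joint arm with a two-finger parallel gripper is mounted at the origin on the work surface. World frame = base frame: x ahead of the robot, y to its left, z up, the work surface at z = 0. Lengths are in m, angles in rad, forces in N, time in s.
With the tool pointing down it reaches from about 0.375 to 0.925 m from the base axis. Payload 5.7 kg.
Tool frame: the origin (TCP) lies midway between the tips of the shut fingers; the grasp point (between the pads) lies 19 mm behind it (arm.grasp_offset is the distance from the TCP to the grasp point, in m); z points along the fingers, y is the direction in which the jaws open and shut (so a half turn about z gives the same grasp; the last joint's range is limited). The gripper opens to 88 mm and grips with 3 to 60 N. Pads are 20 mm wide; open, the fingers measure 115 mm over their backs; the gripper's body (75 mm by 178 mm) begins 61 mm behind the grasp point.
Start: joints at [1.109, 0.359, 1.51, -0, 1.272, -0.115], TCP at [0.204, 0.564, 0.223] pointing down, gripper open.
Joint ranges: [-2.97, 2.97], [-1.01, 2.36], [0.21, 2.38], [-0.96, 4.11], [0.2, 2.71], [-2.98, 2.98]. Speed limits (rad/s): [2.39, 2.39, 3.14, 3.14, 3.14, 3.14].

### API

Orientations are given as a unit quaternion [w, x, y, z].
In Python, from rig import arm gives the robot as it stands. The module is installed in compiled form; this text tells all that it offers.
- The arm moves only by the tool apply_moves, never from a script. Its argument "steps" is a list of rows, each an object with "angular": the turn, a rotation vector about the tool's x, y, z in units of pi rad (1.0 is pi rad), a list of three; "delta_pos": the shift along the tool's x, y, z in units of 0.75 m (1.0 is 0.75 m), a list of three; "grip": the gripper's target within -1 to 1 (fully open at 1, half-way at 0, shut at -1). A call has 1 to 5 rows; each row is the pose to reach, as a shift and turn from the pose measured when the call began, along the tool's axes at that moment, turning the shorter way round; what a row does not reach only later rows make up. A row lasts 1/10 s, in which the tool goes at most 50 mm and 8.59 degrees, less where a joint would pass 70% of its speed; a pose out of reach is approached as far as the arm can. A call with a number of a shift or a turn outside -1 to 1 is refused whole. A call with a gripper value outside its range is refused whole. The fingers move at their own pace and stop on an object; "grip_force" is the grip in N (left out, the last holds). Time passes only in rows, so rows that repeat a pose let the fingers close. It gives the time, the measured TCP pose, the force and the opening at its end, in the units of the state.
- arm.sense(): the state, without advancing time (a new reading comes with each control period).
- arm.capture(name): name is "side" or "top" or "wrist"; returns the picture (400x640x3 uint8, red, green, blue); there is no depth.
- arm.camera_model(name): a dict with "camera_matrix" (3x3 intrinsics, pixels), "rvec" (rotation vector, rad) and "tvec" (3), from world to camera coordinates, as OpenCV has them. Camera axes: x right, y down, z forward; pixel columns grow to the right and rows downward; lengths in m; the calibration is good to about 2 mm. A picture is of the moment at which its call begins: read the wrist's pose just before it. camera_model takes no time and is no camera call; for the wrist camera it gives the pose at the moment of the call.
- arm.job_done(): hands the job in, once; it reports no verdict.
The state is a dict: "time": time; "q": joint angles; "qvel": joint speeds; "effort": joint torques, N m; "ee_pos": TCP position; "orientation": TCP orientation; "contact_force": force on the tool from outside, world axes, zero at the start; "wrist_torque": the same for the moment, N m; "gripper_width": opening from 0.0 (shut) to 1.0 (fully open).
Only numpy, scipy, OpenCV 4.12 (cv2) and the standard library are available. Lean on these libraries where they do the work, as an engineer would, in place of code of your own. Each camera call takes 0.05 s, during which the arm holds its last target.

### The job

Shut the cooler over the tube box: hold the lid's spring tab pressed while you slide the lid fully shut, then let the tab come up again. Lock the lid with its winged bayonet knob: push the knob in against its spring, turn it a quarter turn clockwise (seen from above) and let it spring back up into its catch. Leave the knob locked, and leave the bottle, jar and tip box where they stand.

Things in the scene. Friction and masses are not known exactly. Their poses are not given: they have to be found in the camera images.
- cooler: White cooling block fixed to the bench, 180 mm along its x, 400 mm along its y (y = -155 to 245 mm), 106 mm high. Origin on the bench, z up. An aluminium lid (152 x 235 mm, 8 mm thick, top 104 mm above the bench) slides in its top along the block's y: it shuts to -y, opens to +y. Where it is open, a box of small white tubes may show.
- lid (a joint): How far the lid stands open, m: 0 = fully shut against its end stop, grows as the lid moves to the block's +y; it starts 0.09 to 0.15 open. A brake holds it (about 40 N) wherever it is unless the spring tab is held down; with the tab down it slides with about 2 N of friction.
- tab_pad (a point): Centre of the top face of the lid's grey ribbed spring tab (46 mm along block x, 44 mm along y), near the lid's +y end; 114 mm above the bench when up; block x = 0, y = 57 mm + lid opening. It moves down with the tab. Axes as the block's. The wall (point tab_wall) stands on its -y side; its other sides are open.
- tab_wall (a point): Middle of the top edge of the upright aluminium wall on the lid, on the shutting (-y) side of the tab, 128 mm above the bench; 70 mm along block x, 8 mm thick, 24 mm high; its face towards the tab is 24 mm from the tab's centre. A fingertip holding the tab down can push on it to shut the lid. Axes as the block's.
- tab (a joint): How far the tab is pressed down, m: 0 = up, brake on; 0.006 = fully down. The brake lets go once the tab is pressed 1 mm; it takes 6 N to start and 9 N fully down. It springs up by itself.
- knob_top (a point): Centre of the top of the black winged knob at the lid's -y end, on its axis; block x = 0, y = -105 mm + lid opening; 158 mm above the bench when up. A 68 mm disc (top face 24 mm below this point) with an upright wing across it, 12 mm thick, 56 mm long, 24 mm high. Turns with the knob: its y axis lies along the wing, which at the start lies along block y; locked, across.
- plunge (a joint): How far the knob is pushed down, m: 0 = up, 0.021 = hard stop; spring 4 N to start, 12.5 N at the stop. With the lid shut, the knob turns only while pushed down more than 0.0155; at the end of the turn, let go, it rises into the catch at about 0.0115. It can enter the catch only with the lid shut and the knob unturned.
- knob (a joint): Turn of the knob, rad: 0 = unturned, grows clockwise seen from above, stop at 1.40. Locked: 1.25 to 1.40 and risen into the catch; it turns with less than 0.1 N m.
- bottle: Amber glass bottle, 60 mm diameter, 130 mm high, standing by the cooler; origin at the centre of its underside. Leave alone.
- jar: White jar, 60 mm diameter, 75 mm high, standing by the cooler; origin at the centre of its underside. Leave alone.
- tipbox: Grey pipette tip box, 85 x 120 mm, 62 mm high, standing near the cooler's -y end; origin at the centre of its underside. Leave alone.

How it is judged:
By the outcome, as a careful person would: the job done as asked, in the order asked, and still so for the second after the job is handed in, with the robot touching nothing.
It also fails if it takes over 61 s, if anything falls off the work surface, if the arm or the gripper's body presses on something with over 40 N, if the wrist force passes 120 N, or if a joint passes its speed limit or range.

## Working session

There is one attempt and no reset: what is moved stays moved. The work goes in short steps, Python scripts to look and compute and a tool call to move; the robot and the scene stay as the last step left them, time stands still between calls to the robot, and variables do not carry over. Pictures are saved under pics/ and viewed, and the job is handed in when it is done.

Besides the shell and the picture viewer there is one more tool, called after ">>>" as name(argument=value, ...) on one line, values as JSON. apply_moves: Moves the arm, as the interface text tells. Its arguments: {"type":"object","properties":{"steps":{"type":"array","items":{"type":"object","properties":{"angular":{"type":"array","items":{"type":"number","minimum":-1,"maximum":1}},"delta_pos":{"type":"array","items":{"type":"number","minimum":-1,"maximum":1}},"grip":{"type":"number"}}}},"grip_force":{"type":"number"}},"required":["steps"]}

```bash
mkdir -p pics; python3 - <<'E'
from rig import arm
import cv2
print(arm.sense())
for n in ("top","side"):
    im=arm.capture(n); cv2.imwrite(f"pics/{n}0.png",im[:,:,::-1]); print(n,arm.camera_model(n))
E
```

```text
{'time': 0.0, 'q': array([ 1.10892273e+00,  3.59489389e-01,  1.51138191e+00,  1.34975743e-05,
        1.27248873e+00, -1.15122142e-01]), 'qvel': array([ 0.00242399,  0.00247267,  0.00043702,  0.00093984, -0.00054683,
        0.00062919]), 'effort': array([-1.24050563e-03, -5.15365577e+01, -2.70719665e+01,  6.70848344e-02,
        3.54620861e-02, -2.34890831e-04]), 'ee_pos': array([0.2036264 , 0.56369034, 0.22183811]), 'orientation': array([-2.57602819e-04,  1.72510338e-01,  9.85007311e-01, -8.45332714e-04]), 'contact_force': array([-0.20861226, -0.46205649,  0.77170403]), 'wrist_torque': array([-0.02028383, -0.03207109,  0.02735286]), 'gripper_width': 0.9968420320237704}
top {'camera_matrix': array([[361.15017585,   0.        , 321.40742423],
       [  0.        , 361.15017585, 201.50587726],
       [  0.        ,   0.        ,   1.        ]]), 'rvec': array([ 2.17490338, -2.22508208,  0.10881762]), 'tvec': array([-0.06844506,  0.60204976,  0.82300156])}
side {'camera_matrix': array([[361.75317523,   0.        , 316.27203719],
       [  0.        , 361.75317523, 196.10643324],
       [  0.        ,   0.        ,   1.        ]]), 'rvec': array([ 2.24966136, -0.19162007,  0.06625607]), 'tvec': array([-0.61456221,  0.12706642,  0.69971051])}
```

View pics/top0.png

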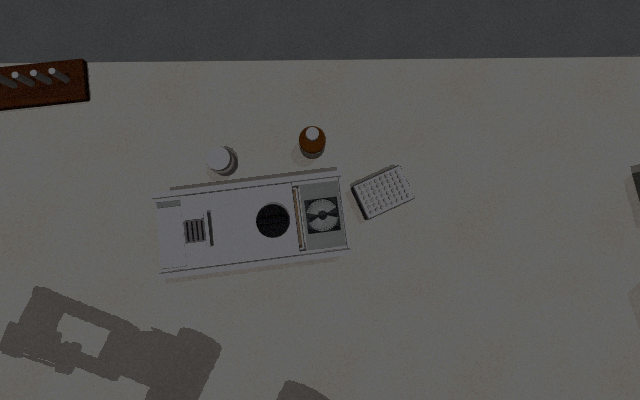

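View pics/side0.png

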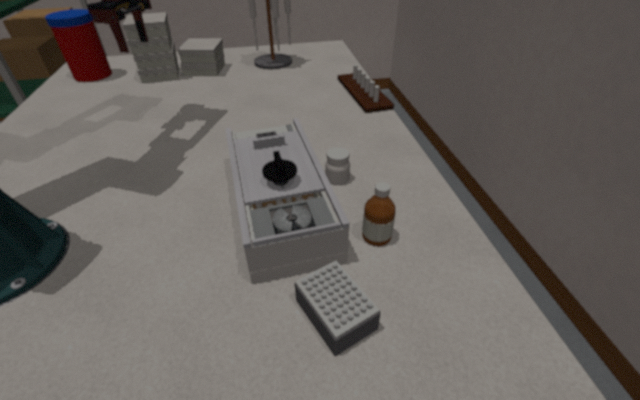

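The top view shows the cooler with its tab at about (195,231), the wall at (211,228), the knob at (273,220) and the block's -y end at about x=343. I'll enlarge it to pick exact pixels.

```bash
python3 - <<'E'
import cv2
im=cv2.imread("pics/top0.png")
c=im[150:290,140:360]; c=cv2.convertScaleAbs(cv2.resize(c,None,fx=3.6,fy=3.6,interpolation=cv2.INTER_CUBIC),alpha=1.6)
cv2.imwrite("pics/top0c.png",c)
E
cat > h.py <<'E'
import numpy as np, cv2
from rig import arm
def proj(n,P,m=None):
    m=m or arm.camera_model(n)
    return cv2.projectPoints(np.asarray(P,float).reshape(-1,3),m["rvec"],m["tvec"],m["camera_matrix"],None)[0].reshape(-1,2)
def unproj(n,px,z,m=None):
    m=m or arm.camera_model(n); R=cv2.Rodrigues(m["rvec"])[0]; C=-R.T@m["tvec"]
    px=np.asarray(px,float).reshape(-1,2)
    d=(R.T@np.linalg.inv(m["camera_matrix"])@np.c_[px,np.ones(len(px))].T).T
    return C+d*((z-C[2])/d[:,2])[:,None]
E
python3 - <<'E'
from h import *
print(unproj("top",[(195,231),(211,228),(273,220),(320,200),(0,200),(640,200),(320,0),(320,400)],0.106))
E
```

```text
[[ 0.53894274  0.1840285   0.106     ]
 [ 0.54436203  0.15111574  0.106     ]
 [ 0.55797468  0.02254403  0.106     ]
 [ 0.59776307 -0.07672016  0.106     ]
 [ 0.61202304  0.5807529   0.106     ]
 [ 0.58275792 -0.76855093  0.106     ]
 [ 1.03715556 -0.0870635   0.106     ]
 [ 0.19111006 -0.06714752  0.106     ]]
```

View pics/top0c.png

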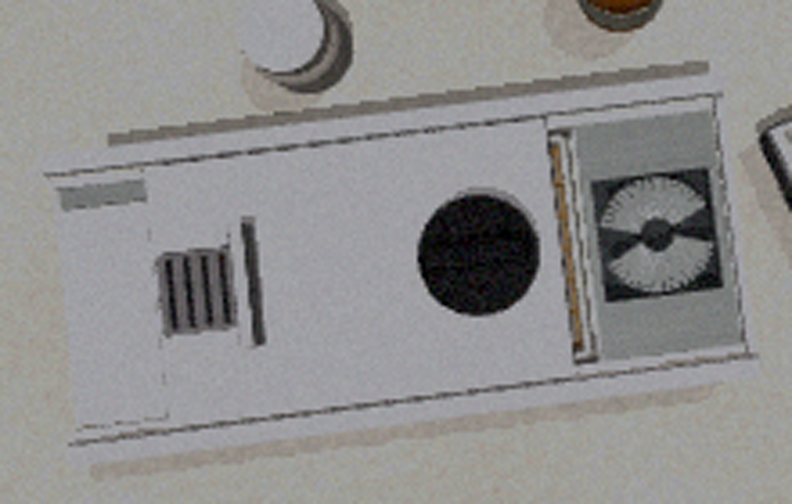

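```bash
cat >> h.py <<'E'
def blk(p,P):
    c,s=np.cos(p[2]),np.sin(p[2]); P=np.asarray(P,float).reshape(-1,3)
    return np.c_[p[0]+c*P[:,0]-s*P[:,1],p[1]+s*P[:,0]+c*P[:,1],P[:,2]]
E
python3 - <<'E'
from h import *
from scipy.optimize import least_squares
cr=np.array([(157,254),(228,246),(236,326),(165,335),(479,255),(45,173),(70,443),(720,95),(755,355)])/3.6+[140,150]
cr-=0.36
def model(p):
    o=p[3];X=p[4]
    return [(.023,.079+o,.114),(.023,.035+o,.114),(-.023,.035+o,.114),(-.023,.079+o,.114),(0,-.105+o,.134),(X,.245,.106),(-X,.245,.106),(X,-.155,.106),(-X,-.155,.106)]
m=arm.camera_model("top")
f=lambda p:(proj("top",blk(p,model(p)),m)-cr).ravel()
r=least_squares(f,[.55,.08,.1,.12,.078])
print(r.x,np.round(r.fun.reshape(-1,2),1))
p=r.x
print(blk(p,[(0,.057+p[3],.114),(0,.033+p[3],.128),(0,-.105+p[3],.158),(0,-.105,.158)]))
P=[(x,y,.106) for x,y in((.09,-.155),(.09,.245),(-.09,.245),(-.09,-.155))]+[(x,-.155,0) for x in(.09,-.09)]
P+= [(0,-.105+p[3],.158),(.035,.033+p[3],.128),(-.035,.033+p[3],.128)]+model(p)[:5]
for n in("top","side"):
    im=cv2.imread(f"pics/{n}0.png"); q=proj(n,blk(p,P))
    im=cv2.convertScaleAbs(im,alpha=1.5)
    im=cv2.resize(im,None,fx=4,fy=4,interpolation=cv2.INTER_CUBIC)
    for i in q: cv2.drawMarker(im,tuple(int(v) for v in i*4+2),(0,0,255),1,10,1)
    x0,y0=(140,150) if n=="top" else (220,100)
    cv2.imwrite(f"pics/{n}0m.png",im[y0*4:(y0+150)*4,x0*4:(x0+200)*4])
E
```

```text
[0.55647444 0.0235787  0.09890696 0.10294083 0.0772349 ] [[-0.7  0.2]
 [ 1.  -0.2]
 [ 1.1 -0.2]
 [-0.8  0. ]
 [-0.6 -0.1]
 [-1.3  0.5]
 [-1.4  0. ]
 [ 1.6 -0.4]
 [ 1.2  0.1]]
[[ 0.54068096  0.18273785  0.114     ]
 [ 0.54305086  0.15885515  0.128     ]
 [ 0.55667777  0.02152959  0.158     ]
 [ 0.56684274 -0.08090813  0.158     ]]
```

View pics/side0m.png

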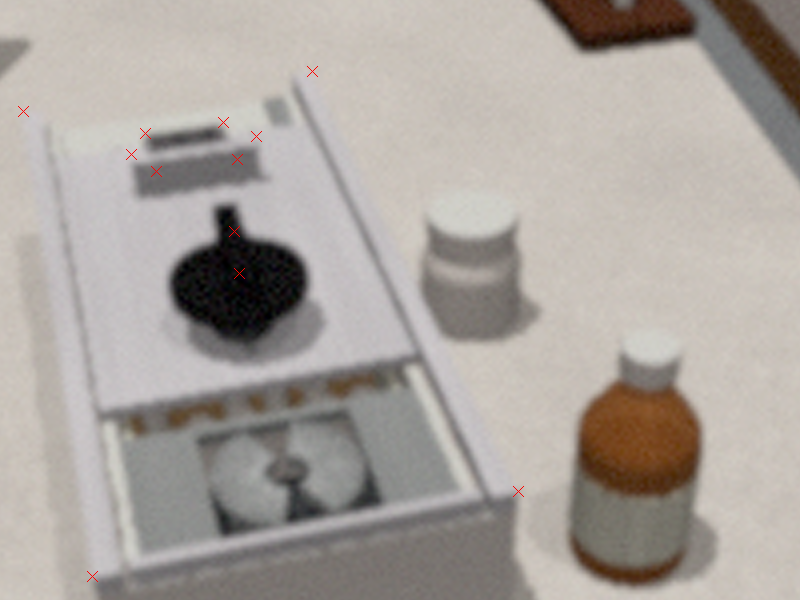

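View pics/top0m.png

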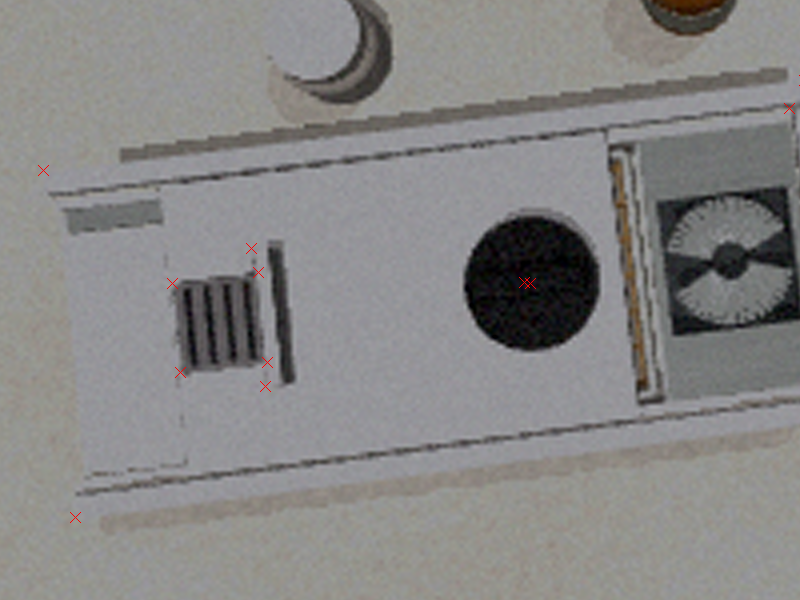

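The fit puts the block at (0.556, 0.024) with yaw 0.099 and the lid about 0.103 open. Residuals are about 1 px. Next I'll move above the tab and refine with the wrist camera.

```bash
cat >> h.py <<'E'
from scipy.spatial.transform import Rotation as Rn
def cur():
    s=arm.sense(); q=s["orientation"]; return s,np.array(s["ee_pos"]),Rn.from_quat([q[1],q[2],q[3],q[0]])
def tgt(pos,yaw):
    """yaw = world yaw of tool y axis, tool down"""
    s,p,R=cur()
    y=np.array([np.cos(yaw),np.sin(yaw),0]); z=np.array([0,0,-1.]); x=np.cross(y,z)
    T=Rn.from_matrix(np.c_[x,y,z])
    d=R.inv().apply(np.array(pos)-p); a=(R.inv()*T).as_rotvec()
    print("t",round(s["time"],2),"pos",p.round(4),"F",np.round(s["contact_force"],1),"w",round(s["gripper_width"],3),"q",np.round(s["q"],2))
    print("delta_pos",(d/.75).round(4),"angular",(a/np.pi).round(4))
E
python3 - <<'E'
from h import *
m=arm.camera_model("wrist"); R=cv2.Rodrigues(m["rvec"])[0]; print(-R.T@m["tvec"],R[2],m["camera_matrix"][0,0])
tgt((.54,.19,.22),.099)
for n,p,z in (("bottle",(312,132),.13),("jar",(219,158),.075)): print(n,unproj("top",p,z))
E
```

```text
[0.14110953 0.58897842 0.38393288] [ 0.23574326 -0.08668887 -0.96794119] 308.5908364014582
t 0.1 pos [0.2037 0.5637 0.2219] F [ 0.6 -0.  -0.3] w 0.999 q [ 1.11  0.36  1.51 -0.    1.27 -0.12]
delta_pos [-0.5911 -0.3162  0.0029] angular [-5.000e-04  2.000e-04  3.581e-01]
bottle [[ 0.73719028 -0.06287012  0.13      ]]
jar [[0.69717998 0.14179963 0.075     ]]
```

>>> apply_moves(steps=[{"delta_pos": [-0.591,-0.316,0.003],"angular": [0,0,0.358],"grip": -1},{"delta_pos": [-0.591,-0.316,0.003],"angular": [0,0,0.358],"grip": -1},{"delta_pos": [-0.591,-0.316,0.003],"angular": [0,0,0.358],"grip": -1},{"delta_pos": [-0.591,-0.316,0.003],"angular": [0,0,0.358],"grip": -1},{"delta_pos": [-0.591,-0.316,0.003],"angular": [0,0,0.358],"grip": -1}])

```text
time: 0.6
ee_pos: [0.3717, 0.3765, 0.2211]
orientation: [0.0, 0.524, 0.852, -0.001]
contact_force: [0.7, 0.4, 0.5]
gripper_width: 0.584
```

```bash
python3 - <<'E'
from h import *
tgt((.54,.19,.22),.099)
E
```

```text
t 0.6 pos [0.3717 0.3765 0.2211] F [0.7 0.4 0.5] w 0.584 q [ 0.66  0.26  1.66 -0.    1.22  0.19]
delta_pos [-0.3232  0.088   0.0016] angular [-0.0003  0.0004  0.1175]
```

>>> apply_moves(steps=[{"delta_pos": [-0.323,0.088,0.002],"angular": [0,0,0.118],"grip": -1},{"delta_pos": [-0.323,0.088,0.002],"angular": [0,0,0.118],"grip": -1},{"delta_pos": [-0.323,0.088,0.002],"angular": [0,0,0.118],"grip": -1},{"delta_pos": [-0.323,0.088,0.002],"angular": [0,0,0.118],"grip": -1},{"delta_pos": [-0.323,0.088,0.002],"angular": [0,0,0.118],"grip": -1}])

```text
time: 1.1
ee_pos: [0.5389, 0.1904, 0.2194]
orientation: [0.0, 0.672, 0.741, -0.001]
contact_force: [0.6, 0.3, -0.1]
gripper_width: 0.128
```

>>> apply_moves(steps=[{"delta_pos": [0,0,0],"angular": [0,0,0],"grip": -1},{"delta_pos": [0,0,0],"angular": [0,0,0],"grip": -1}])

```text
time: 1.3
ee_pos: [0.539, 0.1894, 0.2188]
orientation: [-0.001, 0.673, 0.74, -0.001]
contact_force: [0.4, 0.1, 0.5]
gripper_width: 0.007
```

```bash
python3 - <<'E'
from h import *
tgt((.54,.19,.22),.099)
m=arm.camera_model("wrist")
im=arm.capture("wrist"); np.savez("w1.npz",**m)
im=im[:,:,::-1]; cv2.imwrite("pics/w1.png",im)
p=[.55647,.02358,.0989,.10294]; o=p[3]
P=[(.023,.079+o,.114),(.023,.035+o,.114),(-.023,.035+o,.114),(-.023,.079+o,.114),(.035,.033+o,.128),(-.035,.033+o,.128),(0,-.105+o,.158)]
q=proj("wrist",blk(p,P),m); print(q.round(0))
v=cv2.convertScaleAbs(im,alpha=1.4)
for i in q: cv2.drawMarker(v,tuple(int(a) for a in i),(0,0,255),1,8,1)
cv2.imwrite("pics/w1m.png",v)
E
```

```text
t 1.3 pos [0.539  0.1894 0.2188] F [0.4 0.1 0.5] w 0.007 q [ 0.22  0.32  1.58 -0.    1.25  0.12]
delta_pos [ 0.0007  0.0014 -0.0016] angular [-0.0009  0.0003 -0.0015]
[[342. 185.]
 [341. 232.]
 [291. 233.]
 [290. 186.]
 [356. 240.]
 [276. 240.]
 [317. 397.]]
```

View pics/w1m.png

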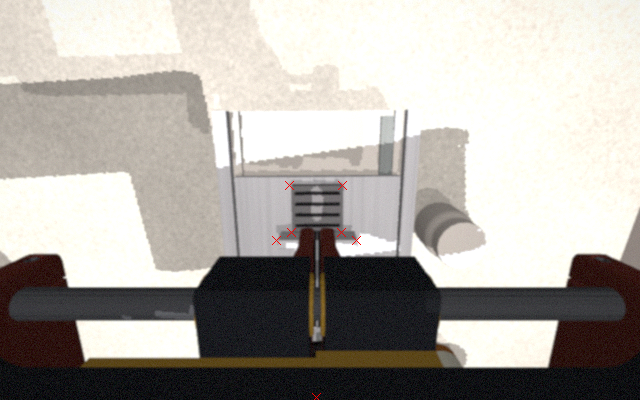

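```bash
python3 - <<'E'
import cv2
v=cv2.imread("pics/w1.png")
cv2.imwrite("pics/w1z.png",cv2.resize(v[160:260,260:380],None,fx=6,fy=6,interpolation=cv2.INTER_NEAREST))
E
```

```text
(no output)
```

View pics/w1z.png

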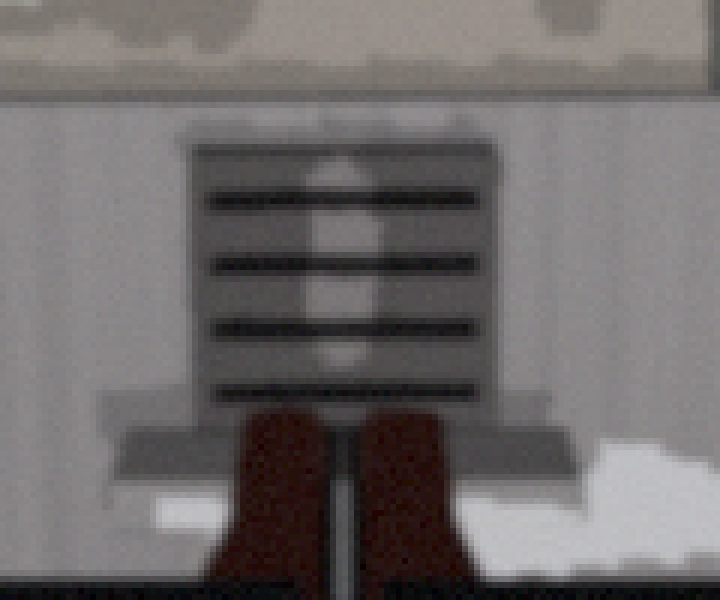

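The wrist view agrees to about 1 mm: wall top edge at row 240 (predicted 240), pad's +y edge at row 184 (predicted 185). Descending onto the tab.

```bash
cat >> h.py <<'E'
B=[.55647,.02358,.0989,.10294]
def bt(x,y,z,yaw=0): tgt(blk(B,[(x,y,z)])[0],B[2]+yaw)
def bpos():
    s,p,R=cur(); c,si=np.cos(B[2]),np.sin(B[2]); d=p[:2]-B[:2]
    print("blk",round(c*d[0]+si*d[1],4),round(-si*d[0]+c*d[1],4),"z",round(p[2],4),"F",np.round(s["contact_force"],1),"T",np.round(s["wrist_torque"],2),"w",round(s["gripper_width"],3),"t",round(s["time"],2))
E
python3 -c "
from h import *
bpos(); bt(-.001,.149,.120)"
```

```text
blk -0.0018 0.1678 z 0.2189 F [0.2 0.4 0.2] T [-0.07  0.02 -0.05] w 0.011 t 1.35
t 1.35 pos [0.5381 0.1904 0.2189] F [0.2 0.4 0.2] w 0.011 q [ 0.22  0.32  1.58 -0.    1.25  0.12]
delta_pos [-0.025   0.0015  0.1319] angular [-0.001   0.0003 -0.0009]
```

>>> apply_moves(steps=[{"delta_pos": [-0.025,0.0015,0.06],"angular": [-0.001,0,-0.001],"grip": -1},{"delta_pos": [-0.025,0.0015,0.1],"angular": [-0.001,0,-0.001],"grip": -1},{"delta_pos": [-0.025,0.0015,0.125],"angular": [-0.001,0,-0.001],"grip": -1},{"delta_pos": [-0.025,0.0015,0.132],"angular": [-0.001,0,-0.001],"grip": -1},{"delta_pos": [-0.025,0.0015,0.132],"angular": [-0.001,0,-0.001],"grip": -1}])

```text
time: 1.85
ee_pos: [0.5393, 0.1729, 0.1195]
orientation: [-0.0, 0.67, 0.742, -0.001]
contact_force: [-0.0, 0.7, 0.5]
gripper_width: 0.002
```

```bash
python3 -c "
from h import *
bpos(); bt(-.001,.149,.109)"
```

```text
blk -0.0023 0.1503 z 0.1195 F [-0.   0.7  0.5] T [ 0.01  0.05 -0.01] w 0.002 t 1.85
t 1.85 pos [0.5393 0.1729 0.1195] F [-0.   0.7  0.5] w 0.002 q [ 0.19  0.43  1.7  -0.    1.02  0.09]
delta_pos [-0.0017  0.0018  0.0139] angular [-0.0006  0.0002  0.0007]
```

>>> apply_moves(steps=[{"delta_pos": [0,0,0.007],"angular": [0,0,0],"grip": -1},{"delta_pos": [0,0,0.01],"angular": [0,0,0],"grip": -1},{"delta_pos": [0,0,0.0125],"angular": [0,0,0],"grip": -1},{"delta_pos": [0,0,0.014],"angular": [0,0,0],"grip": -1},{"delta_pos": [0,0,0.014],"angular": [0,0,0],"grip": -1}])

```text
time: 2.35
ee_pos: [0.5401, 0.1737, 0.1105]
orientation: [0.0, 0.671, 0.742, 0.0]
contact_force: [-2.6, 2.2, 7.8]
gripper_width: 0.003
```

```bash
python3 -c "
from h import *
bpos(); bt(-.001,.147,.1085)"
```

```text
blk -0.0015 0.151 z 0.1105 F [-2.6  2.2  7.8] T [0.29 0.35 0.01] w 0.003 t 2.35
t 2.35 pos [0.5401 0.1737 0.1105] F [-2.6  2.2  7.8] w 0.003 q [0.19 0.44 1.7  0.   1.   0.09]
delta_pos [-0.0054  0.0006  0.0026] angular [ 0.0002 -0.0001  0.0007]
```

>>> apply_moves(steps=[{"delta_pos": [-0.003,0,0.0045],"angular": [0,0,0],"grip": -1},{"delta_pos": [-0.01,0,0.0045],"angular": [0,0,0],"grip": -1},{"delta_pos": [-0.02,0,0.0045],"angular": [0,0,0],"grip": -1},{"delta_pos": [-0.03,0,0.0045],"angular": [0,0,0],"grip": -1},{"delta_pos": [-0.04,0,0.0045],"angular": [0,0,0],"grip": -1}])

```text
time: 2.85
ee_pos: [0.5432, 0.1445, 0.1087]
orientation: [-0.0, 0.67, 0.742, 0.001]
contact_force: [-2.5, 1.3, 8.6]
gripper_width: 0.004
```

```bash
python3 -c "
from h import *
bpos(); bt(-.001,.035,.1085)"
```

```text
blk -0.0013 0.1217 z 0.1087 F [-2.5  1.3  8.6] T [0.38 0.6  0.07] w 0.004 t 2.85
t 2.85 pos [0.5432 0.1445 0.1087] F [-2.5  1.3  8.6] w 0.004 q [0.14 0.43 1.72 0.   0.99 0.03]
delta_pos [-1.156e-01  1.000e-04  1.000e-04] angular [ 0.0005 -0.0005  0.0007]
```

>>> apply_moves(steps=[{"delta_pos": [-0.012,0,0.003],"angular": [0,0,0],"grip": -1},{"delta_pos": [-0.027,0,0.003],"angular": [0,0,0],"grip": -1},{"delta_pos": [-0.042,0,0.003],"angular": [0,0,0],"grip": -1},{"delta_pos": [-0.057,0,0.003],"angular": [0,0,0],"grip": -1},{"delta_pos": [-0.07,0,0.003],"angular": [0,0,0],"grip": -1}])

```text
time: 3.35
ee_pos: [0.5486, 0.0925, 0.1083]
orientation: [0.0, 0.67, 0.742, 0.002]
contact_force: [-4.4, 2.0, 11.8]
gripper_width: 0.006
```

```bash
python3 -c "
from h import *
bpos(); bt(-.001,.035,.1085)"
```

```text
blk -0.0011 0.0694 z 0.1083 F [-4.4  2.  11.8] T [0.31 0.83 0.04] w 0.006 t 3.35
t 3.35 pos [0.5486 0.0925 0.1083] F [-4.4  2.  11.8] w 0.006 q [ 0.04  0.43  1.73  0.    0.98 -0.06]
delta_pos [-0.0458 -0.     -0.0004] angular [ 0.0009 -0.0008  0.0007]
```

>>> apply_moves(steps=[{"delta_pos": [-0.01,0,0.0025],"angular": [0,0,0],"grip": -1},{"delta_pos": [-0.02,0,0.0025],"angular": [0,0,0],"grip": -1},{"delta_pos": [-0.028,0,0.0025],"angular": [0,0,0],"grip": -1},{"delta_pos": [-0.034,0,0.0025],"angular": [0,0,0],"grip": -1},{"delta_pos": [-0.037,0,0.0025],"angular": [0,0,0],"grip": -1}])

```text
time: 3.85
ee_pos: [0.552, 0.0673, 0.1083]
orientation: [-0.001, 0.671, 0.741, 0.004]
contact_force: [-3.0, 16.4, 11.3]
gripper_width: 0.003
```

```bash
python3 -c "
from h import *
bpos(); bt(-.001,.035,.1085)
im=arm.capture('top'); cv2.imwrite('pics/top1.png',cv2.resize(im[150:290,140:360,::-1],None,fx=3.6,fy=3.6))"
```

```text
blk -0.0001 0.0439 z 0.1083 F [-3.  16.4 11.3] T [2.53 0.62 0.03] w 0.003 t 3.85
t 3.85 pos [0.552  0.0673 0.1083] F [-3.  16.4 11.3] w 0.003 q [-0.01  0.42  1.74  0.01  0.98 -0.11]
delta_pos [-0.0119 -0.0011 -0.0004] angular [ 0.0017 -0.0022  0.0001]
```

View pics/top1.png

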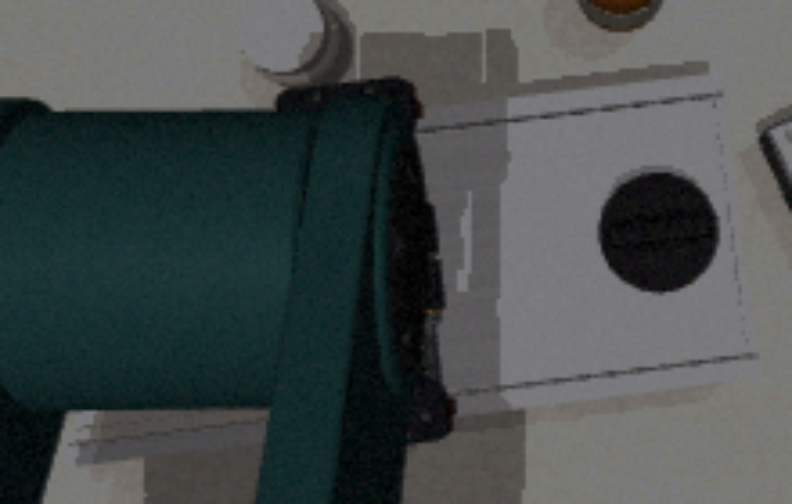

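Shut against the stop: 16 N of push at block y = 0.044 (0.043 predicted), and the top view shows the knob at the -y end. One more firm push, then straight up.

>>> apply_moves(steps=[{"delta_pos": [-0.006,0,0.0025],"angular": [0,0,0],"grip": -1},{"delta_pos": [-0.006,0,0.0025],"angular": [0,0,0],"grip": -1},{"delta_pos": [-0.001,0,-0.003],"angular": [0,0,0],"grip": -1},{"delta_pos": [0.003,0,-0.015],"angular": [0,0,0],"grip": -1},{"delta_pos": [0.004,0,-0.06],"angular": [0,0,0],"grip": -1}])

```text
time: 4.4
ee_pos: [0.5492, 0.0704, 0.152]
orientation: [-0.003, 0.671, 0.741, 0.003]
contact_force: [0.4, -0.8, 0.1]
gripper_width: 0.008
```

```bash
python3 -c "
from h import *
bpos(); bt(0,-.105,.215)"
```

```text
blk -0.0026 0.0473 z 0.152 F [ 0.4 -0.8  0.1] T [-0.07  0.05  0.05] w 0.008 t 4.4
t 4.4 pos [0.5492 0.0704 0.152 ] F [ 0.4 -0.8  0.1] w 0.008 q [-0.    0.37  1.69  0.01  1.08 -0.11]
delta_pos [-0.2024  0.0033 -0.0856] angular [ 0.0001 -0.0024  0.0002]
```

>>> apply_moves(steps=[{"delta_pos": [0.05,0.003,-0.05],"angular": [0,-0.002,0],"grip": -1},{"delta_pos": [0.05,0.003,-0.08],"angular": [0,-0.002,0],"grip": 0.2},{"delta_pos": [0.03,0.003,-0.1],"angular": [0,-0.002,0],"grip": 0.2},{"delta_pos": [0,0.003,-0.1],"angular": [0,-0.002,0],"grip": 0.2},{"delta_pos": [0,0.003,-0.1],"angular": [0,-0.002,0],"grip": 0.2}])

```text
time: 4.9
ee_pos: [0.5525, 0.0685, 0.2284]
orientation: [0.001, 0.672, 0.741, 0.001]
contact_force: [0.4, -0.2, 0.1]
gripper_width: 0.33
```

```bash
python3 -c "
from h import *
bpos(); bt(0,-.105,.215)
im=arm.capture('top'); cv2.imwrite('pics/top2.png',cv2.resize(im[150:290,140:360,::-1],None,fx=3.6,fy=3.6))
cx=unproj('top',[(660/3.6+139.64,232/3.6+149.64)],.134); print(cx, blk(B,[(0,-.105,.134)]), (proj('top',blk(B,[(0,-.105,.134)]))-[139.64,149.64])*3.6)
m=arm.camera_model('wrist'); im=arm.capture('wrist'); cv2.imwrite('pics/w2.png',im[:,:,::-1])
print(proj('wrist',blk(B,[(0,-.077,.158),(0,-.133,.158),(0,.079,.114),(.035,.033,.128)]),m))
"
```

```text
blk 0.0004 0.0451 z 0.2284 F [ 0.4 -0.2  0.1] T [-0.07  0.03 -0.01] w 0.33 t 4.9
t 4.9 pos [0.5525 0.0685 0.2284] F [ 0.4 -0.2  0.1] w 0.33 q [-0.    0.29  1.6   0.    1.25 -0.1 ]
delta_pos [-0.2001 -0.0005  0.0179] angular [ 0.0009  0.     -0.0002]
[[ 0.56699892 -0.08132359  0.134     ]] [[ 0.56683758 -0.0809069   0.134     ]] [[659.26635526 232.30380676]]
[[314.70321419 347.34280916]
 [314.84444654 398.5931187 ]
 [314.50085511 164.46422874]
 [353.92615799 218.18400908]]
```

View pics/w2.png

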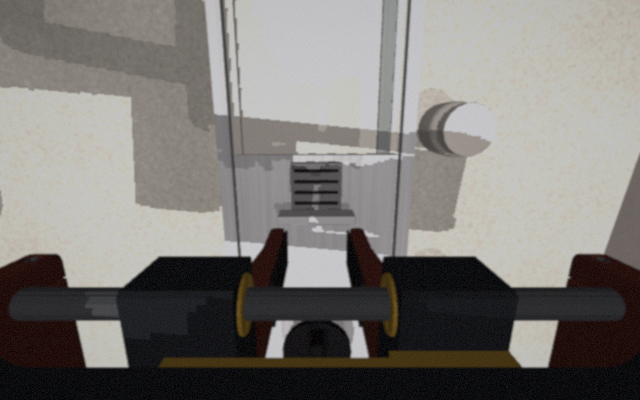

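View pics/top2.png

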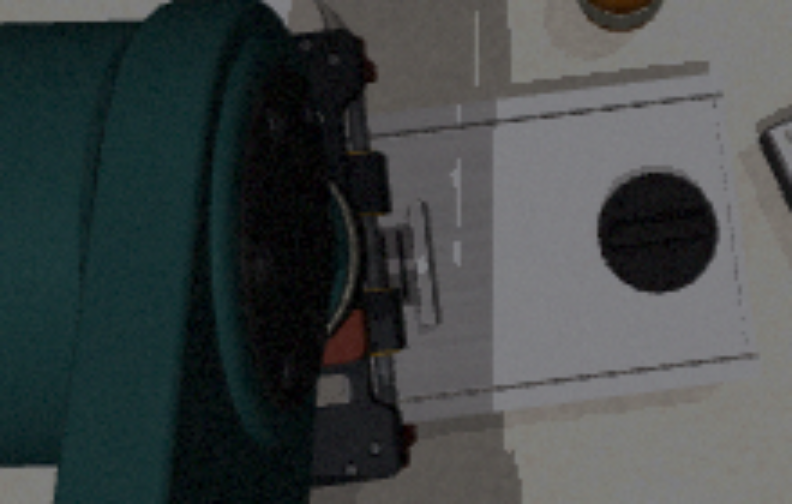

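The lid is shut: the knob measures (0.567, -0.081), within 0.5 mm of the shut position. The wing lies along block y and the tab is clear. Moving over the knob.

>>> apply_moves(steps=[{"delta_pos": [-0.05,-0.0005,0.01],"angular": [0.001,0,0],"grip": -0.05},{"delta_pos": [-0.11,-0.0005,0.018],"angular": [0.001,0,0],"grip": -0.05},{"delta_pos": [-0.165,-0.0005,0.018],"angular": [0.001,0,0],"grip": -0.05},{"delta_pos": [-0.2,-0.0005,0.018],"angular": [0.001,0,0],"grip": -0.05},{"delta_pos": [-0.2,-0.0005,0.018],"angular": [0.001,0,0],"grip": -0.05}])

```text
time: 5.5
ee_pos: [0.5661, -0.0815, 0.2131]
orientation: [-0.001, 0.673, 0.74, -0.001]
contact_force: [0.4, -0.7, 0.4]
gripper_width: 0.471
```

```bash
python3 -c "
from h import *
bpos(); bt(0,-.105,.139)
m=arm.camera_model('wrist'); im=arm.capture('wrist'); cv2.imwrite('pics/w3.png',im[:,:,::-1])
print(proj('wrist',blk(B,[(0,-.077,.158),(0,-.133,.158),(0,-.071,.134)]),m))
"
```

```text
blk -0.0008 -0.1055 z 0.2131 F [ 0.4 -0.7  0.4] T [-0.05  0.02 -0.07] w 0.471 t 5.5
t 5.5 pos [ 0.5661 -0.0815  0.2131] F [ 0.4 -0.7  0.4] w 0.471 q [-0.26  0.33  1.58  0.    1.23 -0.36]
delta_pos [0.0006 0.0013 0.0988] angular [-0.0009 -0.0004 -0.0012]
[[315.27538261 181.46590854]
 [315.61149714 253.9887081 ]
 [315.4475824  168.23240737]]
```

View pics/w3.png

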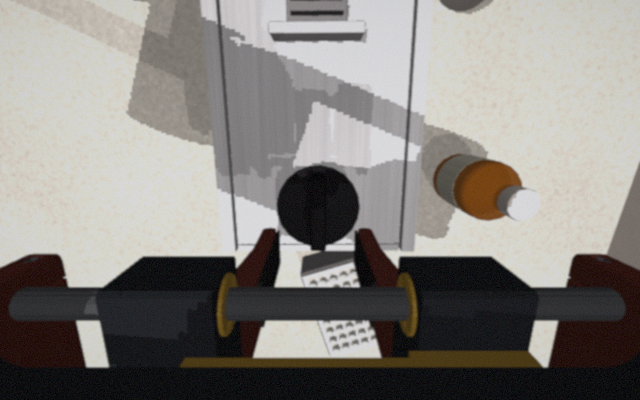

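The knob disc is centred between the fingers at column 317 (315 predicted), with the wing end at (318,247). Descending around the wing.

>>> apply_moves(steps=[{"delta_pos": [0.0005,0.002,0.04],"angular": [-0.001,0,-0.001],"grip": -0.05},{"delta_pos": [0.0005,0.002,0.075],"angular": [-0.001,0,-0.001],"grip": -0.05},{"delta_pos": [0.0005,0.002,0.092],"angular": [-0.001,0,-0.001],"grip": -0.05},{"delta_pos": [0.0005,0.002,0.098],"angular": [-0.001,0,-0.001],"grip": -0.05},{"delta_pos": [0.0005,0.002,0.099],"angular": [-0.001,0,-0.001],"grip": -0.1}])

```text
time: 6.05
ee_pos: [0.5668, -0.078, 0.1387]
orientation: [-0.001, 0.671, 0.742, 0.001]
contact_force: [0.1, 0.5, -0.3]
gripper_width: 0.458
```

```bash
python3 -c "
from h import *
bpos(); bt(0.0,-.105,.137)
"
```

```text
blk 0.0003 -0.1021 z 0.1387 F [ 0.1  0.5 -0.3] T [-0.07  0.06  0.  ] w 0.458 t 6.05
t 6.05 pos [ 0.5668 -0.078   0.1387] F [ 0.1  0.5 -0.3] w 0.458 q [-0.26  0.41  1.67  0.    1.07 -0.36]
delta_pos [-0.0039 -0.0004  0.0023] angular [-0.0002 -0.001   0.0003]
```

Close on the wing.

>>> apply_moves(steps=[{"delta_pos": [-0.004,0,0.002],"angular": [0,0,0],"grip": -1},{"delta_pos": [-0.004,0,0.002],"angular": [0,0,0],"grip": -1},{"delta_pos": [-0.004,0,0.002],"angular": [0,0,0],"grip": -1},{"delta_pos": [-0.004,0,0.002],"angular": [0,0,0],"grip": -1},{"delta_pos": [-0.004,0,0.002],"angular": [0,0,0],"grip": -1}], grip_force=20)

```text
time: 6.55
ee_pos: [0.5668, -0.0812, 0.1376]
orientation: [-0.001, 0.671, 0.742, 0.001]
contact_force: [-3.4, -1.7, 3.4]
gripper_width: 0.137
```

```bash
python3 -c "
from h import *
bpos(); bt(0.0,-.105,.1155)
"
```

```text
blk -0.0001 -0.1052 z 0.1376 F [-3.4 -1.7  3.4] T [-0.27  0.43  0.01] w 0.137 t 6.55
t 6.55 pos [ 0.5668 -0.0812  0.1376] F [-3.4 -1.7  3.4] w 0.137 q [-0.26  0.41  1.67  0.    1.07 -0.37]
delta_pos [0.0002 0.0001 0.0295] angular [-0.0004 -0.0009  0.0003]
```

>>> apply_moves(steps=[{"delta_pos": [0,0,0.008],"angular": [0,0,0],"grip": -1},{"delta_pos": [0,0,0.016],"angular": [0,0,0],"grip": -1},{"delta_pos": [0,0,0.023],"angular": [0,0,0],"grip": -1},{"delta_pos": [0,0,0.028],"angular": [0,0,0],"grip": -1},{"delta_pos": [0,0,0.029],"angular": [0,0,0],"grip": -1}], grip_force=30)

```text
time: 7.05
ee_pos: [0.5669, -0.0812, 0.1167]
orientation: [-0.001, 0.671, 0.742, 0.001]
contact_force: [-5.2, -0.4, 18.0]
gripper_width: 0.135
```

```bash
python3 -c "
from h import *
bpos(); bt(0.0,-.105,.1155)
im=arm.capture('side'); cv2.imwrite('pics/s1.png',cv2.resize(im[100:300,220:420,::-1],None,fx=3,fy=3))
"
```

```text
blk 0.0001 -0.1053 z 0.1167 F [-5.2 -0.4 18. ] T [0.03 0.99 0.06] w 0.135 t 7.05
t 7.05 pos [ 0.5669 -0.0812  0.1167] F [-5.2 -0.4 18. ] w 0.135 q [-0.26  0.44  1.69  0.    1.02 -0.37]
delta_pos [ 0.0004 -0.0001  0.0016] angular [-0.0002 -0.0008  0.0003]
```

View pics/s1.png

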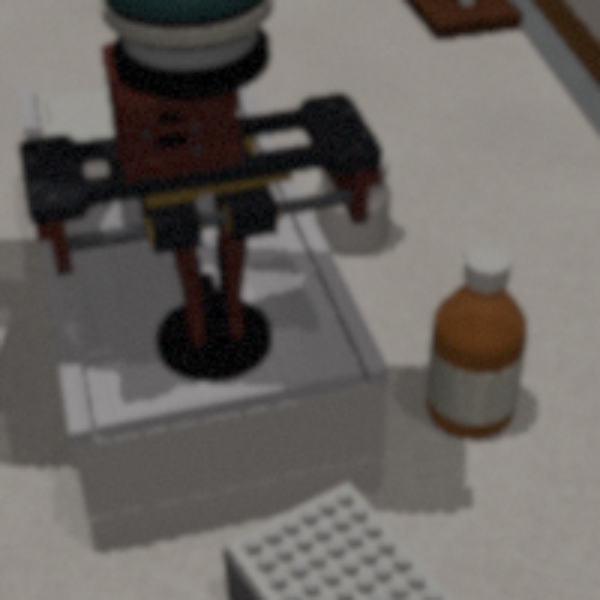

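Plunge is about 21 mm with 18 N at the stop. Turning clockwise.

>>> apply_moves(steps=[{"delta_pos": [0,0,0.002],"angular": [0,0,0.03],"grip": -1},{"delta_pos": [0,0,0.002],"angular": [0,0,0.07],"grip": -1},{"delta_pos": [0,0,0.002],"angular": [0,0,0.11],"grip": -1},{"delta_pos": [0,0,0.002],"angular": [0,0,0.15],"grip": -1},{"delta_pos": [0,0,0.002],"angular": [0,0,0.19],"grip": -1}])

```text
time: 7.6
ee_pos: [0.5667, -0.0812, 0.1167]
orientation: [-0.001, 0.861, 0.509, 0.0]
contact_force: [-7.5, 0.6, 17.8]
gripper_width: 0.135
```

```bash
python3 -c "
from h import *
bpos(); bt(0.0,-.105,.1165,-1.38)
"
```

```text
blk -0.0002 -0.1053 z 0.1167 F [-7.5  0.6 17.8] T [0.08 1.3  0.02] w 0.135 t 7.6
t 7.6 pos [ 0.5667 -0.0812  0.1167] F [-7.5  0.6 17.8] w 0.135 q [-0.26  0.44  1.69  0.    1.02  0.24]
delta_pos [ 0.0005 -0.      0.0002] angular [-0.0007 -0.0003  0.248 ]
```

>>> apply_moves(steps=[{"delta_pos": [0,0,0.002],"angular": [0,0,0.05],"grip": -1},{"delta_pos": [0,0,0.002],"angular": [0,0,0.095],"grip": -1},{"delta_pos": [0,0,0.002],"angular": [0,0,0.14],"grip": -1},{"delta_pos": [0,0,0.002],"angular": [0,0,0.185],"grip": -1},{"delta_pos": [0,0,0.002],"angular": [0,0,0.225],"grip": -1}])

```text
time: 8.1
ee_pos: [0.5665, -0.081, 0.1167]
orientation: [-0.001, 0.984, 0.177, 0.0]
contact_force: [-7.8, 0.9, 18.9]
gripper_width: 0.132
```

```bash
python3 -c "
from h import *
bpos(); bt(0.0,-.105,.1165,-1.39)
"
```

```text
blk -0.0004 -0.1051 z 0.1167 F [-7.8  0.9 18.9] T [0.16 1.23 0.09] w 0.132 t 8.1
t 8.1 pos [ 0.5665 -0.081   0.1167] F [-7.8  0.9 18.9] w 0.132 q [-0.26  0.44  1.69  0.    1.02  0.95]
delta_pos [0.0005 0.0001 0.0002] angular [-0.0007 -0.0001  0.0244]
```

>>> apply_moves(steps=[{"delta_pos": [0,0,0.0015],"angular": [0,0,0.015],"grip": -1},{"delta_pos": [0,0,0.0015],"angular": [0,0,0.025],"grip": -1},{"delta_pos": [0,0,0.0015],"angular": [0,0,0.026],"grip": -1}])

```text
time: 8.4
ee_pos: [0.5664, -0.0809, 0.1167]
orientation: [-0.001, 0.991, 0.136, 0.0]
contact_force: [-6.3, 2.2, 15.7]
gripper_width: 0.136
```

```bash
python3 -c "
from h import *
bpos(); bt(0.0,-.105,.1165,-1.39)
"
```

```text
blk -0.0005 -0.105 z 0.1167 F [-6.3  2.2 15.7] T [0.07 1.07 0.03] w 0.136 t 8.4
t 8.4 pos [ 0.5664 -0.0809  0.1167] F [-6.3  2.2 15.7] w 0.136 q [-0.26  0.43  1.69  0.    1.02  1.03]
delta_pos [0.0006 0.0002 0.0003] angular [-0.0007 -0.0002 -0.0019]
```

Turned 1.396 rad. Now letting it rise under control.

>>> apply_moves(steps=[{"delta_pos": [0,0,-0.003],"angular": [0,0,0],"grip": -1},{"delta_pos": [0,0,-0.006],"angular": [0,0,0],"grip": -1},{"delta_pos": [0,0,-0.009],"angular": [0,0,0],"grip": -1},{"delta_pos": [0,0,-0.011],"angular": [0,0,0],"grip": -1},{"delta_pos": [0,0,-0.012],"angular": [0,0,0],"grip": -1}])

```text
time: 8.9
ee_pos: [0.5662, -0.0809, 0.1261]
orientation: [-0.001, 0.991, 0.136, 0.0]
contact_force: [-3.4, -0.0, 7.4]
gripper_width: 0.13
```

```bash
python3 -c "
from h import *
bpos(); bt(0.0,-.105,.1262,-1.39)
"
```

```text
blk -0.0006 -0.1049 z 0.1261 F [-3.4 -0.   7.4] T [-0.06  0.59  0.01] w 0.13 t 8.9
t 8.9 pos [ 0.5662 -0.0809  0.1261] F [-3.4 -0.   7.4] w 0.13 q [-0.26  0.42  1.68  0.    1.04  1.03]
delta_pos [ 0.0008  0.0002 -0.0002] angular [-0.0007 -0.0002 -0.0019]
```

>>> apply_moves(steps=[{"delta_pos": [0,0,-0.001],"angular": [0,0,0],"grip": -1},{"delta_pos": [0,0,-0.002],"angular": [0,0,0],"grip": -1},{"delta_pos": [0,0,-0.002],"angular": [0,0,0],"grip": -1}])

```text
time: 9.2
ee_pos: [0.5661, -0.0809, 0.127]
orientation: [-0.001, 0.991, 0.136, 0.0]
contact_force: [-0.6, -0.3, -2.3]
gripper_width: 0.134
```

```bash
python3 -c "
from h import *
bpos(); bt(0.0,-.105,.1262,-1.39)
"
```

```text
blk -0.0007 -0.1049 z 0.127 F [-0.6 -0.3 -2.3] T [-0.18  0.04 -0.03] w 0.134 t 9.2
t 9.2 pos [ 0.5661 -0.0809  0.127 ] F [-0.6 -0.3 -2.3] w 0.134 q [-0.26  0.42  1.68  0.    1.04  1.03]
delta_pos [0.0009 0.0003 0.001 ] angular [-0.0007 -0.0002 -0.0019]
```

The force reversed at z = 0.127, so the knob is held in its catch. Release and rise.

>>> apply_moves(steps=[{"delta_pos": [0,0,0],"angular": [0,0,0],"grip": 0},{"delta_pos": [0,0,0],"angular": [0,0,0],"grip": 0},{"delta_pos": [0,0,0],"angular": [0,0,0],"grip": 0},{"delta_pos": [0,0,-0.02],"angular": [0,0,0],"grip": 0},{"delta_pos": [0,0,-0.07],"angular": [0,0,0],"grip": 0}])

```text
time: 9.7
ee_pos: [0.5637, -0.0803, 0.1771]
orientation: [-0.003, 0.991, 0.136, -0.003]
contact_force: [0.3, -0.6, -0.2]
gripper_width: 0.497
```

>>> apply_moves(steps=[{"delta_pos": [0,0,-0.05],"angular": [0,0,0],"grip": 0},{"delta_pos": [0,-0.05,-0.1],"angular": [0,0,0],"grip": 0},{"delta_pos": [-0.04,-0.1,-0.12],"angular": [0,0,0],"grip": 0},{"delta_pos": [-0.08,-0.15,-0.12],"angular": [0,0,0],"grip": 0},{"delta_pos": [-0.1,-0.2,-0.12],"angular": [0,0,0],"grip": 0}])

```text
time: 10.2
ee_pos: [0.4494, 0.0443, 0.2692]
orientation: [-0.002, 0.991, 0.136, -0.003]
contact_force: [0.3, 0.5, -0.9]
gripper_width: 0.498
```

```bash
python3 -c "
from h import *
bpos(); print(arm.sense()['ee_pos'])
for n,(y,x) in {'top':(130,130),'side':(100,220)}.items():
    im=arm.capture(n); cv2.imwrite(f'pics/{n}9.png',im[:,:,::-1]); cv2.imwrite(f'pics/{n}9c.png',cv2.convertScaleAbs(cv2.resize(im[y:y+180,x:x+240,::-1],None,fx=3.2,fy=3.2,interpolation=cv2.INTER_CUBIC),alpha=1.6))
"
```

```text
blk -0.1045 0.0311 z 0.2692 F [ 0.3  0.5 -0.9] T [ 0.03  0.15 -0.03] w 0.498 t 10.2
[0.44942187 0.04425186 0.26915011]
```

View pics/top9c.png

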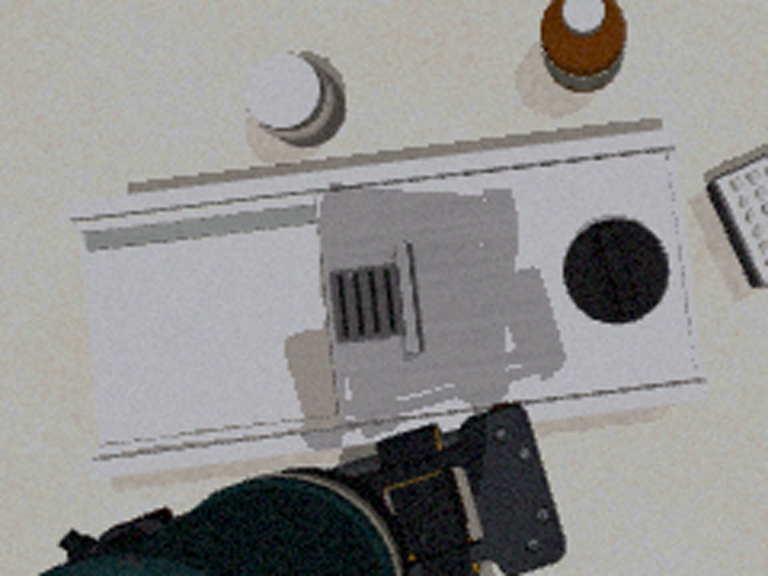

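View pics/side9c.png

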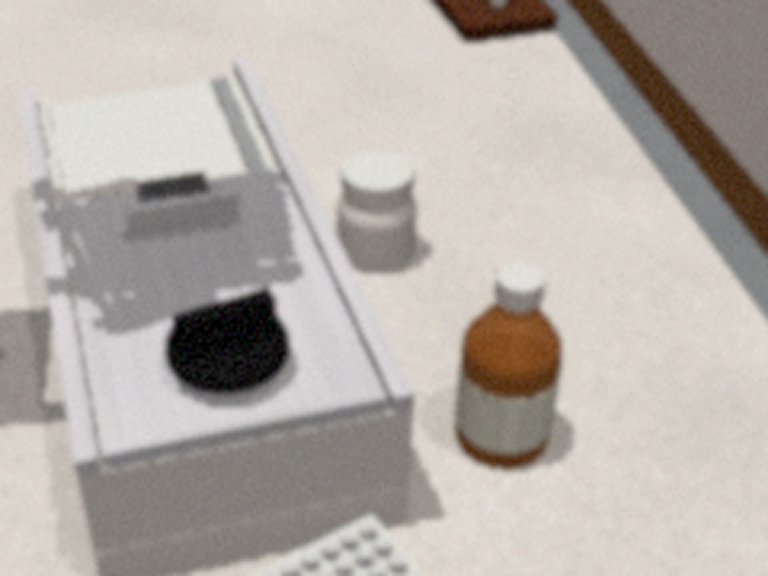

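The wing now lies across, the knob sits lower, the lid is shut and the tab is up. I'll check knob height and turn by projection.

```bash
python3 -c "
from h import *
im=cv2.imread('pics/side9.png'); v=cv2.convertScaleAbs(cv2.resize(im,None,fx=8,fy=8,interpolation=cv2.INTER_CUBIC),alpha=1.8)
for pl,col in((.0115,(0,255,0)),(0,(0,0,255))):
  a=1.38; u=np.array([np.sin(a),np.cos(a)])*.028
  t=np.linspace(0,2*np.pi,60)
  P=np.c_[.034*np.cos(t),-.105+.034*np.sin(t),np.full(60,.134-pl)]
  W=[(s*u[0],-.105+s*u[1],.158-pl) for s in(1,-1)]
  for Q in (P,W): cv2.polylines(v,[np.int32(proj('side',blk(B,Q))*8+4)],False,col,1)
x,y=260*8,175*8
cv2.imwrite('pics/chk.png',v[y:y+480,x:x+480])
a=cv2.imread('pics/top0.png')[60:220,180:440].astype(int);b=cv2.imread('pics/top9.png')[60:220,180:440].astype(int)
d=abs(a-b).max(2)>40; print('bottle/jar/tipbox diff', d[60:105,110:160].sum(), d[80:120,22:62].sum(), d[100:165,170:240].sum())
"
```

```text
bottle/jar/tipbox diff 0 0 0
```

View pics/chk.png

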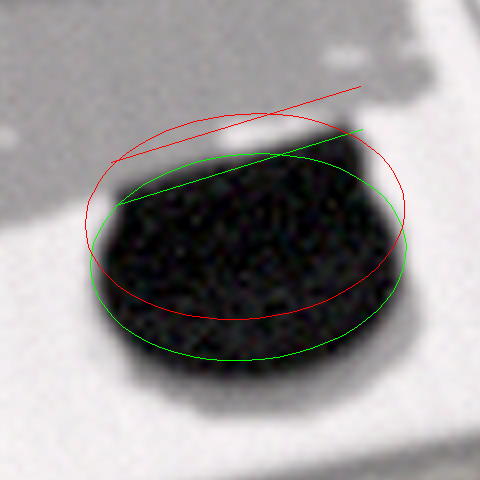

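The picture matches the locked pose (plunge 11.5 mm, turn about 1.38 rad, green outline), not the risen one (red). Bottle, jar and tip box are unchanged, and the arm touches nothing. Handing in.

```bash
python3 -c "
from rig import arm
print(arm.job_done())"
```

```text
the job is handed in; nothing more can be done
None
```

The lid is shut and locked, and I handed the job in at about 10.3 s. The hand-in gave no verdict.

**What I did**
- **Lid:** I pressed the tab with the shut fingers, slid the lid about 103 mm until it stopped with 16 N of push, then let the tab come up.
- **Knob:** I gripped the wing, pushed it in 21 mm to the hard stop, turned it about 1.39 rad clockwise and let it rise. The force on the gripper reversed as the knob met its catch, and I then let go and backed away.

**Last checks**
- **Knob locked:** in the side view it lies close to the outline for 11.5 mm plunge and 1.38 rad, well away from the risen outline.
- **Lid shut:** before I locked the knob, its axis was within 0.5 mm of the shut position.
- **Tab up:** I judged this only by eye in the last pictures.
- **Bottle, jar and tip box:** the top picture showed no change around any of them.
- **Robot clear:** the wrist force was about zero, with the arm off everything.

No check failed. I did not feel the knob's end stop at 1.40 rad. The turn is read from the tool's angle and the picture, and is inside the 1.25 to 1.40 range.

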